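# Slide a ware bat out over the end of the shelf

## Robot

A 6-joint arm with a two-finger parallel gripper is mounted at the origin on the work surface. World frame = base frame: x ahead of the robot, y to its left, z up, the work surface at z = 0. Lengths are in m, angles in rad, forces in N, time in s.
With the tool pointing down it reaches from about 0.375 to 0.9 m from the base axis. Payload 3.1 kg.
Tool frame: the origin (TCP) lies on the centre line of the jaws, within the pads' length; the fingertips stand 8 mm ahead of it and the grasp point (between the pads) lies 11 mm behind it (robot.tip_extent is the distance from the TCP to the fingertips, in m); y points along the fingers, z is the direction in which the jaws open and shut, and the axes are right-handed (so a half turn about y gives the same grasp; the last joint's range is limited). The gripper opens to 87 mm and grips with 3 to 60 N. Pads are 19 mm wide; open, the fingers measure 117 mm over their backs; the gripper's body (75 mm by 190 mm) begins 51 mm behind the grasp point.
Start: joints at [1.012, 0.527, 1.433, -0, 1.181, -0.178], TCP at [0.232, 0.58, 0.231] pointing down, gripper open.
Joint ranges: [-3.08, 3.08], [-0.75, 2.2], [0.22, 2.44], [-1.43, 4.57], [0, 2.65], [-2.85, 2.85]. Speed limits (rad/s): [2.79, 2.79, 3.14, 3.14, 3.14, 3.14].

## Interface

Orientations are given as a unit quaternion [x, y, z, w].
In Python, from rig import robot gives the robot as it stands.
- The arm moves only by the shell command python3 -m crank 'ROWS' [FORCE]. ROWS is JSON, a list that holds one entry, the list of rows, each a list of 7 numbers: the turn, a rotation vector about the tool's x, y, z in degrees, then the shift along the tool's x, y, z in m, then the opening in per cent of the stroke, from 0 (shut) to 100 (fully open). In form: [[[ax, ay, az, dx, dy, dz, gripper], ...]]. A call has exactly 5 rows; each row shifts and turns the commanded pose from where the row before left it, along the tool's axes as they then stand; what a row does not reach is not made up. A row lasts 1/8 s, in which the tool goes at most 62.5 mm and 10.7 degrees, less where a joint would pass 70% of its speed; a pose out of reach is approached as far as the arm can. A call with a gripper value outside its range is refused whole. The fingers move at their own pace and stop on an object; FORCE is the grip in N (left out, the last holds). Time passes only in rows, so rows that do not move let the fingers close, or fill a call up. It gives the time, the measured TCP pose, the force and the opening at its end, in the units of the state.
- robot.get_obs(): the state, without advancing time (a new reading comes with each control period).
- robot.camera(name): name is "side" or "top" or "wrist"; returns a dict with "img" (420x560x3 uint8, red, green, blue), "K" (3x3 intrinsics, pixels), "R" (3x3) and "t" (3): a world point X has camera coordinates R X + t; the wrist camera has in their place "T_tool_cam" (4x4, takes a point from camera to tool coordinates, whose origin is the TCP and whose axes are the tool frame's). Camera axes: x right, y down, z forward; pixel columns grow to the right and rows downward; lengths in m; the calibration is good to about 2 mm. The wrist camera is an equidistant fisheye: a pixel r from the principal point sees the ray r / f radians off the axis. A picture is of the moment at which its call begins: read the wrist's pose just before it. There is no depth.
- robot.hand_in(): hands the job in, once; it reports no verdict.
Trained networks look in a picture, given as the dict that the camera call returned (one of the last four; its "shot" number tells which), for a name from the list of things; names that differ only in an ending like _2 or _b are one class to them, and where a whole thing is asked for, a point or a joint stands for the part that bears it (a point fixed in the world has none). Each returns a list of dicts, best first, with "conf" (0 to 1); they miss things now and then, are a little off and sometimes report something else, mostly with a low value. They report only what shows in the picture. A call takes as long as a camera call. They do not tell look-alikes from the thing itself.
- robot.spot_in(picture, thing): "at" ([row, column] in pixels, amid what is visible of it).
The state is a dict: "time": time; "q": joint angles; "joint_velocities": joint speeds; "joint_torque": joint torques, N m; "position": TCP position; "tool_rot": TCP orientation; "ft_force": force on the tool from outside, world axes, zero at the start; "moment": the same for the moment, N m; "grip_width": finger opening in m.
Only numpy, scipy, OpenCV 4.12 (cv2) and the standard library are available. Lean on these libraries where they do the work, as an engineer would, in place of code of your own. Each camera call takes 0.05 s, during which the arm holds its last target.

## Task

The bat with the dry bowl has to be ready for a potter to take hold of from underneath: push it along the low blue shelf, towards the end that the stack of plates does not block, until about a third of its length sticks out past the end of the shelf, lying flat and square with the shelf. Push only the bat, with the fingers, and never lift it or touch the fragile bowl, which must stay standing in the middle of the bat. Leave everything else where it stands.

Things in the scene. Friction and masses are not known exactly. Their poses are not given: they have to be found in the camera images.
- shelf: Low blue painted wooden shelf standing fixed on the table, 460 mm long (its y axis), 220 mm deep (x), flat top at 90 mm above the table. A 25 mm high, 12 mm thick upstand runs along the far long edge of the top (x from +98 to +110 mm). Both ends of the top are open. Origin: centre of its footprint, at table height; +x points away from the robot. Its place and yaw vary.
- shelf_left_end (a point): Middle of the shelf top's left end edge (230 mm along the shelf's +y from its centre), at the height of the top, 90 mm.
- shelf_right_end (a point): Middle of the shelf top's right end edge (230 mm along the shelf's -y from its centre), at the height of the top, 90 mm.
- bat: The bat: a thin plywood board lying loose on the shelf, 220 mm long (its y axis, roughly along the shelf), 150 mm wide (x), 9 mm thick. About 0.25 kg, plus the bowl it carries; it slides on the shelf under a push of about 1 to 5 N. Origin: centre of its underside. It starts somewhere near the middle of the shelf, turned up to about 10 degrees from square.
- bowl: Small bone-dry unfired terracotta bowl standing loose near the middle of the bat, 104 mm across the rim, 55 mm high, about 0.2 kg. Origin: centre of its underside; z is up through the mouth.
- plates: Tall stack of white and green plates standing on the table close against one end of the shelf, 166 mm across, 128 mm high (so 38 mm higher than the shelf top), about 2.2 kg. Which end varies. Origin: centre of its underside.
- saucer: Low terracotta saucer on the table near the shelf's other, free end, 150 mm across, 22 mm high: well below the shelf top. Origin: centre of its underside.
- mug: Blue mug standing in front of the shelf (robot's side), 80 mm across, 88 mm high, its handle pointing along the shelf or away from it. Origin: centre of its underside.
- jar: Lidded amber glaze jar standing behind the shelf, 76 mm across, 105 mm high. Origin: centre of its underside.
- vase: Green vase standing behind the shelf, 88 mm across at the belly, 120 mm high. Origin: centre of its underside.
- brush: Brush 190 mm long lying on the table behind the shelf, between jar and vase, along its own x axis. Origin: middle of its underside.
Not all that is in view belongs to the job. There is more than one size of the bowl; the job needs the largest.

How it is judged:
By the outcome, as a careful person would: the job done as asked, in the order asked, and still so for the second after the job is handed in, with the robot touching nothing.
It also fails if it takes over 42 s, if anything falls off the work surface, if the arm or the gripper's body presses on something with over 40 N, if the wrist force passes 120 N, or if a joint passes its speed limit or range.

## Working session

There is one attempt and no reset: what is moved stays moved. The work goes in short steps, Python scripts to look and compute and a shell command to move; the robot and the scene stay as the last step left them, time stands still between calls to the robot, and variables do not carry over. Pictures are saved under pics/ and viewed, and the job is handed in when it is done.

```bash
ls; mkdir -p pics
python3 - <<'E'
from rig import robot
import cv2,json,numpy as np
o=robot.get_obs()
for k,v in o.items(): print(k,np.round(v,4).tolist())
for n in ["top","side"]:
    c=robot.camera(n)
    cv2.imwrite(f"pics/{n}0.png",c["img"][:,:,::-1])
    print(n,c["K"],c["R"],c["t"],c["shot"])
    for th in ["shelf","bat","bowl","plates","saucer","mug","jar","vase","brush"]:
        print(th,[(np.round(d["at"]).tolist(),round(d["conf"],2)) for d in robot.spot_in(c,th)])
E
```

```text
pics
time 0.0
q [1.0125, 0.5285, 1.4339, -0.0, 1.1814, -0.1785]
joint_velocities [0.0007, -0.0014, -0.0002, -0.0012, -0.0019, -0.0003]
joint_torque [-0.0001, -44.0044, -17.6591, 0.0632, 0.0584, -0.0002]
position [0.2313, 0.5799, 0.2296]
tool_rot [0.6951, -0.1337, 0.1332, -0.6937]
ft_force [-0.0919, -0.298, 0.33]
moment [-0.0138, 0.0619, 0.0045]
grip_width 0.0871
top [[466.2402665    0.         288.17079841]
 [  0.         466.2402665  199.91173634]
 [  0.           0.           1.        ]] [[ 0.00317535 -0.99997592  0.00617126]
 [-0.99031691 -0.00400107 -0.13876746]
 [ 0.13878881 -0.00567087 -0.99030576]] [0.02569649 0.53915296 1.08981104] 1
shelf [([179.0, 335.0], 0.6), ([205.0, 318.0], 0.44)]
bat []
bowl [([297.0, 362.0], 0.94), ([205.0, 314.0], 0.92), ([298.0, 405.0], 0.92)]
plates [([203.0, 469.0], 0.9)]
saucer [([221.0, 176.0], 0.61)]
mug [([273.0, 314.0], 0.69)]
jar [([142.0, 248.0], 0.97)]
vase [([137.0, 388.0], 0.83), ([277.0, 314.0], 0.32)]
brush [([149.0, 310.0], 0.94)]
side [[476.80870668   0.         278.68560676]
 [  0.         476.80870668 203.08635739]
 [  0.           0.           1.        ]] [[-0.99523338 -0.09746605  0.00330016]
 [-0.06897911  0.679623   -0.73031121]
 [ 0.06893768 -0.72705773 -0.68310662]] [0.55703699 0.09142473 1.13627848] 2
shelf [([232.0, 292.0], 0.83)]
bat [([201.0, 300.0], 0.67)]
bowl [([172.0, 303.0], 0.82), ([160.0, 377.0], 0.71), ([211.0, 233.0], 0.71), ([182.0, 377.0], 0.68)]
plates [([108.0, 304.0], 0.57)]
saucer [([330.0, 296.0], 0.74)]
mug [([208.0, 362.0], 0.79)]
jar [([246.0, 220.0], 0.63)]
vase [([150.0, 234.0], 0.95)]
brush [([210.0, 235.0], 0.81)]
```

View pics/top0.png

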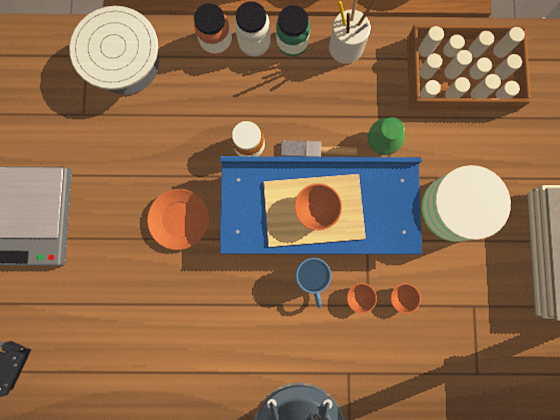

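View pics/side0.png

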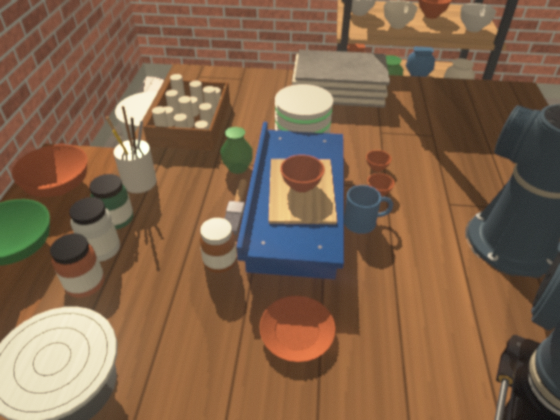

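The top view shows the blue shelf between columns 221 and 421, with the plates against the right (−y) end at (203,469). The saucer is at the free left (+y) end. The bat has corners at about (col,row) (264,181), (361,175), (366,240) and (268,247), with the large bowl on it. I'll measure shelf and bat in their own planes.

```bash
cat > h.py <<'E'
import numpy as np,cv2
from rig import robot
from scipy.spatial.transform import Rotation as Ro
S=2000 # px per m
def rect(c,z,x0=0.3,x1=0.75,y0=-0.4,y1=0.4):
    # out: col-> -y, row-> -x ; 0.5 mm px
    K,R,t=c["K"],c["R"],c["t"]
    A=np.array([[0,-1/S,x1],[-1/S,0,y1],[0,0,0],[0,0,1.]]); A[2]=[0,0,z]
    H=K@np.hstack([R,t[:,None]])@A
    W,Hh=int((y1-y0)*S),int((x1-x0)*S)
    return cv2.warpPerspective(c["img"],np.linalg.inv(H),(W,Hh),flags=cv2.INTER_LINEAR),(x1,y1)
def p2w(p,o): p=np.asarray(p,float); return np.stack([o[0]-p[...,1]/S,o[1]-p[...,0]/S],-1)
def proj(c,X):
    X=np.atleast_2d(X); q=(c["R"]@X.T).T+c["t"]; q=(c["K"]@q.T).T; return q[:,:2]/q[:,2:]
def big(m,k=9):
    m=cv2.morphologyEx(m.astype(np.uint8)*255,cv2.MORPH_OPEN,np.ones((k,k)))
    cs,_=cv2.findContours(m,cv2.RETR_EXTERNAL,cv2.CHAIN_APPROX_NONE)
    return max(cs,key=cv2.contourArea)
def rectw(cnt,o):
    r=cv2.minAreaRect(cnt); P=p2w(cv2.boxPoints(r),o); return P
def raypt(c,uv,z):
    d=c["R"].T@np.linalg.inv(c["K"])@np.array([uv[0],uv[1],1.]); C=-c["R"].T@c["t"]
    return C+d*(z-C[2])/d[2]
def hsv(i): return cv2.cvtColor(i,cv2.COLOR_RGB2HSV).astype(int)
E
python3 - <<'E'
from h import *
o=robot.get_obs(); print(Ro.from_quat(o["tool_rot"]).as_matrix().round(3))
for n in ["top","side"]:
    c=robot.camera(n); print(n,"cam",(-c["R"].T@c["t"]).round(3))
    for z in (.09,.099):
        im,og=rect(c,z)
        h=hsv(im)
        if z==.09: m=(h[...,0]>100)&(h[...,0]<125)&(h[...,1]>130)
        else: m=(h[...,0]>12)&(h[...,0]<32)&(h[...,1]>50)&(h[...,2]>165)
        cnt=big(m); P=rectw(cnt,og); print(z,P.round(4).tolist())
        v=im.copy(); cv2.drawContours(v,[cnt],-1,(255,0,255),2)
        cv2.imwrite(f"pics/r_{n}_{int(z*1000)}.png",cv2.resize(v,(800,450))[:,:,::-1])
E
```

```text
[[ 0.929  0.     0.371]
 [-0.371  0.     0.929]
 [ 0.    -1.     0.   ]]
top cam [0.383 0.034 1.154]
0.09 [[0.6345, 0.186], [0.6345, -0.2805], [0.41, -0.2805], [0.41, 0.186]]
0.099 [[0.5742, 0.0861], [0.5929, -0.1339], [0.4426, -0.1467], [0.4239, 0.0733]]
side cam [0.482 0.818 0.841]
0.09 [[0.606, 0.184], [0.606, -0.127], [0.4125, -0.127], [0.4125, 0.184]]
0.099 [[0.5739, 0.089], [0.5985, -0.1323], [0.5288, -0.1401], [0.5042, 0.0813]]
```

View pics/r_top_90.png

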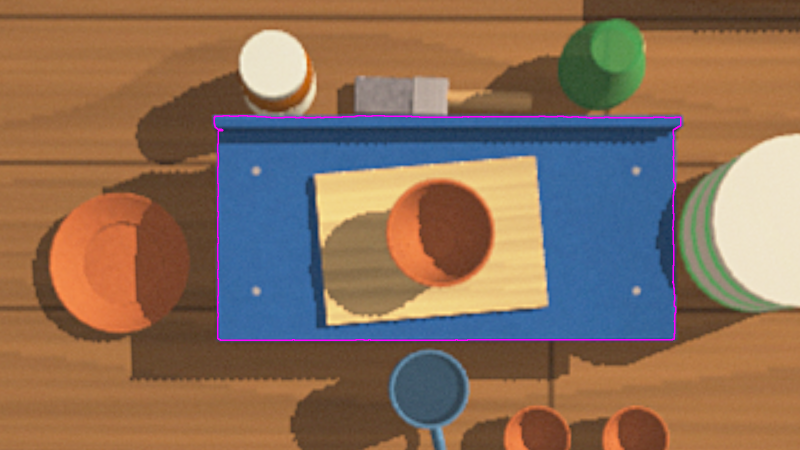

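View pics/r_top_99.png

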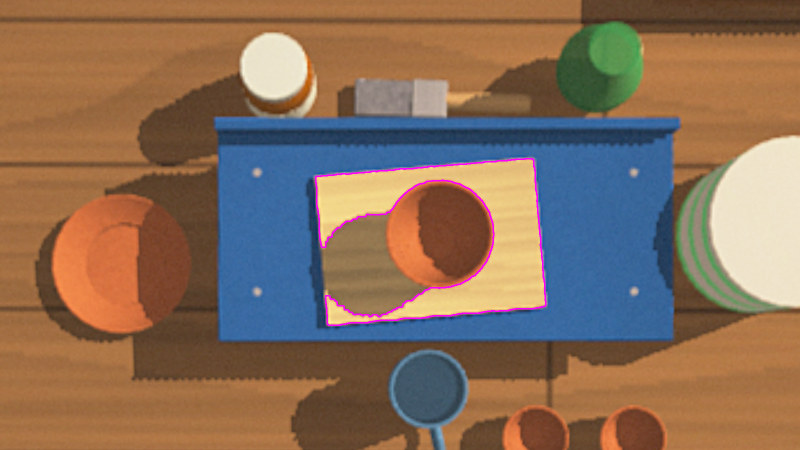

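View pics/r_side_90.png

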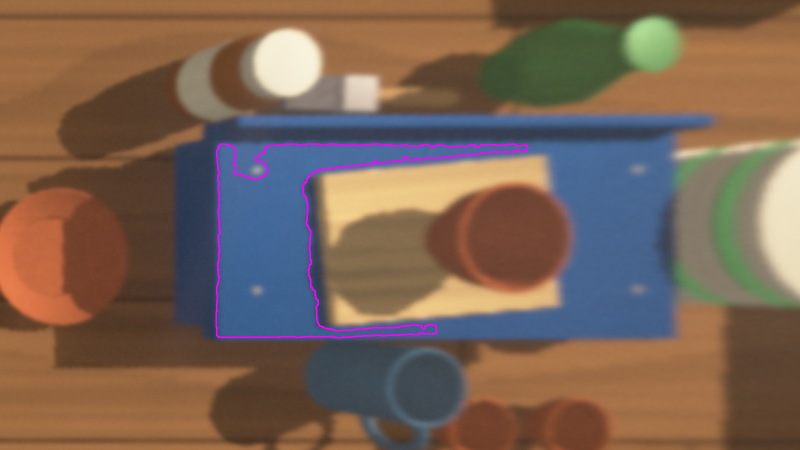

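The rectified top view agrees with the screws and edges. The shelf is square to the world, with its centre near (0.52, −0.047) and left end at y≈0.182. The bat is yawed about +4.9°, centred near (0.508, −0.030). I'll push its right end with both open fingers spread across the shelf (tool z along x), which also squares the bat. First step: turn the tool high up.

```bash
python3 -m crank '[[[0,7,0,0,0,0,100],[0,7,0,0,0,0,100],[0,7,0,0,0,0,100],[0,7,0,0,0,0,100],[0,7,0,0,0,0,100]]]'; python3 -m crank '[[[0,7,0,0,0,0,100],[0,7,0,0,0,0,100],[0,7,0,0,0,0,100],[0,7,0,0,0,0,100],[0,5.2,0,0,0,0,100]]]'
python3 - <<'E'
from h import *
print(Ro.from_quat(robot.get_obs()["tool_rot"]).as_matrix().round(4))
c=robot.camera("top")
im,og=rect(c,.09);h=hsv(im); m=(h[...,0]>100)&(h[...,0]<125)&(h[...,1]>130)
p=big(m)[:,0,:]; w=p2w(p,og)
def fit(s,ax):
    a=w[s]; k=np.polyfit(a[:,1-ax],a[:,ax],1); k=np.polyfit(a[abs(np.polyval(k,a[:,1-ax])-a[:,ax])<.001][:,1-ax],a[abs(np.polyval(k,a[:,1-ax])-a[:,ax])<.001][:,ax],1); print(k.round(4),len(a)); return k
inx=(w[:,0]>.43)&(w[:,0]<.6)
fit((abs(w[:,0]-.41)<.006)&(abs(w[:,1]+.047)<.2),0)
l=fit(inx&(abs(w[:,1]-.182)<.006),1); r=fit(inx&(abs(w[:,1]+.277)<.006),1)
print("ends at x=.52",np.polyval(l,.52),np.polyval(r,.52))
im,og=rect(c,.154);h=hsv(im)
m=((h[...,0]<14))&(h[...,1]>130); m[:, :600]=0; m[:,1100:]=0; m[620:]=0
cnt=big(m); (cx,cy),rr=cv2.minEnclosingCircle(cnt); print("bowl",p2w([cx,cy],og),rr/S)
E
```

```text
time: 1.72
position: [0.2317, 0.5805, 0.2305]
tool_rot: [0.621, -0.337, 0.337, -0.621]
ft_force: [-0.1, 0.4, -0.1]
grip_width: 0.0869
time: 2.35
position: [0.2317, 0.5805, 0.2306]
tool_rot: [0.499, -0.501, 0.501, -0.499]
ft_force: [0.5, 0.5, -0.0]
grip_width: 0.087
[[-0.0024  0.      1.    ]
 [-1.     -0.     -0.0024]
 [ 0.     -1.      0.    ]]
[-0.0016  0.4102] 799
[-0.001   0.1828] 339
[ 0.0037 -0.2753] 339
ends at x=.52 0.1822899059189053 -0.2733854915427681
bowl [ 0.50883247 -0.03542206] 0.05179620742797852
```

```bash
python3 -m crank '[[[0,0,0,0.05,0,0.0184,100],[0,0,0,0.05,0,0.0184,100],[0,0,0,0.05,0,0.0184,100],[0,0,0,0.05,0,0.0184,100],[0,0,0,0.05,0,0.0184,100]]]'
python3 -m crank '[[[0,0,0,0.05,0,0.0184,100],[0,0,0,0.05,0,0.0184,100],[0,0,0,0.05,0,0.0184,100],[0,0,0,0.05,0,0.0184,100],[0,0,0,0.05,0,0.0184,100]]]'
python3 -m crank '[[[0,0,0,0.05,0,0.0184,100],[0,0,0,0.05,0,0.0184,100],[0,0,0,0.05,0,0.0184,100],[0,0,0,0.05,0,0.0184,100],[0,0,0,0.055,0,0.0184,100]]]'
```

```text
time: 3.02
position: [0.3245, 0.3291, 0.2308]
tool_rot: [-0.5, 0.499, -0.5, 0.501]
ft_force: [1.0, 0.2, -0.2]
grip_width: 0.087
time: 3.65
position: [0.4167, 0.0789, 0.2309]
tool_rot: [-0.5, 0.499, -0.5, 0.501]
ft_force: [0.6, 0.6, 0.2]
grip_width: 0.087
time: 4.28
position: [0.5087, -0.176, 0.2307]
tool_rot: [-0.5, 0.499, -0.5, 0.501]
ft_force: [0.6, 1.1, 0.2]
grip_width: 0.0869
```

```bash
python3 -m crank '[[[0,0,0,0,0.03,0,100],[0,0,0,0,0.03,0,100],[0,0,0,0,0.03,0,100],[0,0,0,0,0.025,0,100],[0,0,0,0,0.009,0,100]]]'
python3 -m crank '[[[0,0,0,0,0.003,0,100],[0,0,0,0,0.002,0,100],[0,0,0,0,0,0,100],[0,0,0,0,0,0,100],[0,0,0,0,0,0,100]]]'
python3 - <<'E'
from h import *
for n in ["side","wrist","top"]:
    c=robot.camera(n); cv2.imwrite(f"pics/{n}1.png",c["img"][:,:,::-1])
print(robot.get_obs()["ft_force"])
E
```

```text
time: 4.9
position: [0.5075, -0.174, 0.1052]
tool_rot: [0.501, -0.501, 0.499, -0.5]
ft_force: [0.6, -0.7, -0.3]
grip_width: 0.0872
time: 5.52
position: [0.5084, -0.1744, 0.1019]
tool_rot: [-0.5, 0.5, -0.5, 0.5]
ft_force: [-0.7, 0.8, 0.4]
grip_width: 0.0872
[-0.79835725 -0.35579457 -0.83131792]
```

View pics/side1.png

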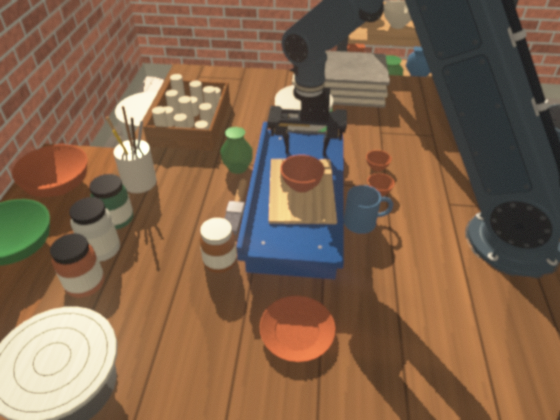

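View pics/wrist1.png

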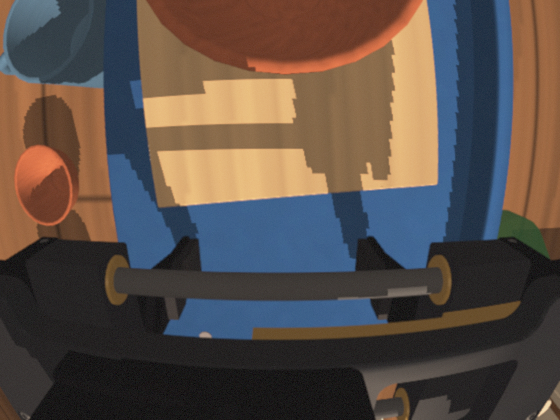

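The fingers stand on the shelf just behind the bat's right edge (wrist rows 185–208). Both fingers lie within the bat's width and are well clear of the bowl. I'll start the push slowly.

```bash
python3 -m crank '[[[0,0,0,-0.005,0.001,0,100],[0,0,0,-0.005,0,0,100],[0,0,0,-0.004,0,0,100],[0,0,0,-0.004,0,0,100],[0,0,0,-0.004,0,0,100]]]'
python3 -m crank '[[[0,0,0,-0.004,0,0,100],[0,0,0,-0.004,0,0,100],[0,0,0,-0.004,0,0,100],[0,0,0,-0.004,0,0,100],[0,0,0,-0.004,0,0,100]]]'
python3 -m crank '[[[0,0,0,-0.004,0,0,100],[0,0,0,-0.004,0,0,100],[0,0,0,-0.004,0,0,100],[0,0,0,-0.004,0,0,100],[0,0,0,-0.004,0,0,100]]]'
python3 - <<'E'
from h import *
for n in ["wrist","top"]:
    c=robot.camera(n); cv2.imwrite(f"pics/{n}2.png",c["img"][:,:,::-1])
E
```

```text
time: 6.3
position: [0.5083, -0.1526, 0.1006]
tool_rot: [0.501, -0.499, 0.5, -0.5]
ft_force: [-1.1, -1.9, -0.8]
grip_width: 0.0871
time: 6.92
position: [0.5081, -0.1321, 0.1006]
tool_rot: [0.5, -0.5, 0.5, -0.5]
ft_force: [0.1, -1.6, -0.1]
grip_width: 0.0869
time: 7.55
position: [0.5083, -0.1121, 0.1006]
tool_rot: [-0.5, 0.5, -0.5, 0.5]
ft_force: [-0.3, -2.0, -0.7]
grip_width: 0.0872
```

View pics/top2.png

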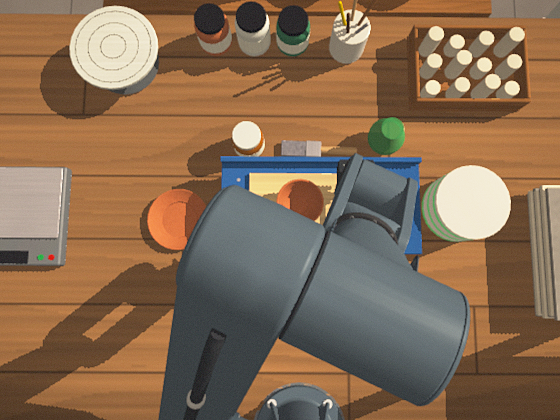

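View pics/wrist2.png

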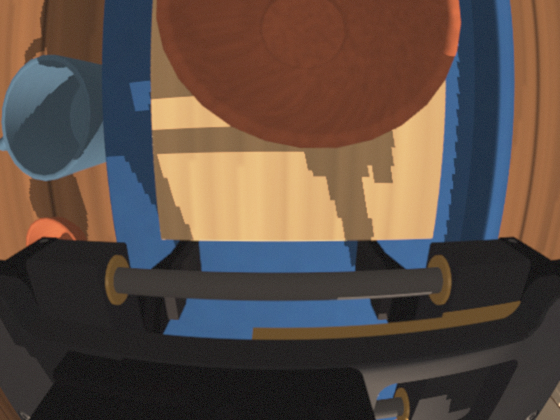

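The wrist view shows the bat squared up: its rear edge is level at row 240 against both fingers, and the bowl is still centred. Contact force is about 2 N. I'll carry on pushing.

```bash
for i in 1; do python3 -m crank '[[[0,0,0,-0.005,0,0,100],[0,0,0,-0.005,0,0,100],[0,0,0,-0.005,0,0,100],[0,0,0,-0.005,0,0,100],[0,0,0,-0.005,0,0,100]]]'; done
python3 -m crank '[[[0,0,0,-0.005,0,0,100],[0,0,0,-0.005,0,0,100],[0,0,0,-0.005,0,0,100],[0,0,0,-0.005,0,0,100],[0,0,0,-0.005,0,0,100]]]'
python3 -m crank '[[[0,0,0,-0.005,0,0,100],[0,0,0,-0.005,0,0,100],[0,0,0,-0.005,0,0,100],[0,0,0,-0.005,0,0,100],[0,0,0,-0.005,0,0,100]]]'
python3 -m crank '[[[0,0,0,-0.005,0,0,100],[0,0,0,-0.005,0,0,100],[0,0,0,-0.005,0,0,100],[0,0,0,-0.005,0,0,100],[0,0,0,-0.005,0,0,100]]]'
python3 - <<'E'
from h import *
for n in ["side","wrist","top"]:
    c=robot.camera(n); cv2.imwrite(f"pics/{n}3.png",c["img"][:,:,::-1])
    if n!="wrist":
        im,og=rect(c,.099); cv2.imwrite(f"pics/{n}3r.png",cv2.resize(im,(800,450),interpolation=cv2.INTER_AREA)[:,:,::-1])
E
```

```text
time: 8.28
position: [0.5082, -0.0871, 0.1006]
tool_rot: [-0.5, 0.5, -0.5, 0.5]
ft_force: [-0.1, -2.6, -0.2]
grip_width: 0.0869
time: 8.9
position: [0.5081, -0.0621, 0.1006]
tool_rot: [0.5, -0.5, 0.5, -0.5]
ft_force: [-0.7, -3.5, 0.3]
grip_width: 0.0869
time: 9.52
position: [0.5081, -0.0371, 0.1006]
tool_rot: [0.5, -0.5, 0.5, -0.5]
ft_force: [0.3, -2.4, 0.8]
grip_width: 0.087
time: 10.15
position: [0.5081, -0.012, 0.1006]
tool_rot: [0.5, -0.5, 0.5, -0.5]
ft_force: [0.7, -2.9, 0.9]
grip_width: 0.0868
```

View pics/side3r.png

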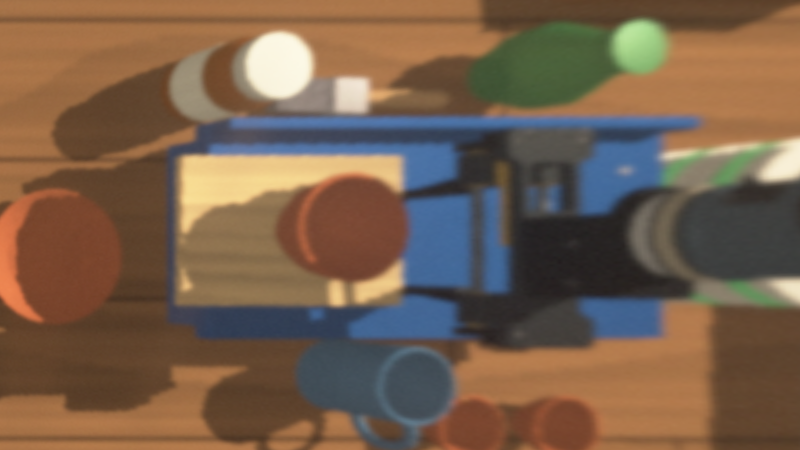

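View pics/top3r.png

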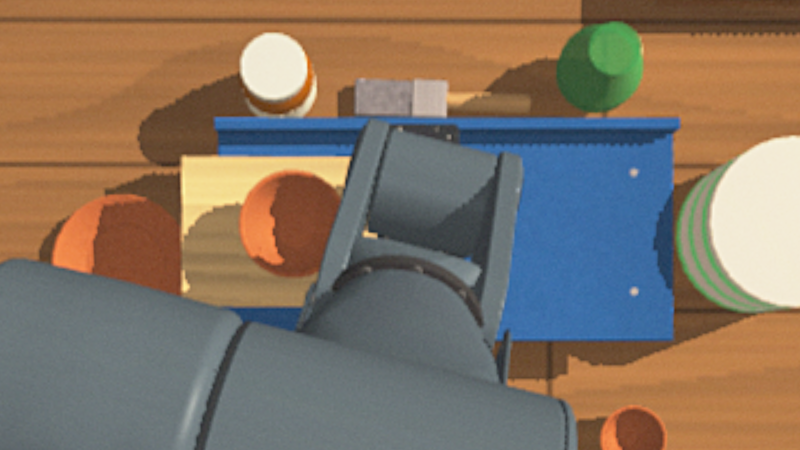

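View pics/wrist3.png

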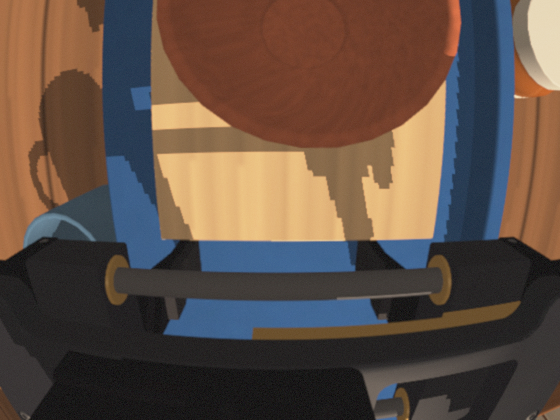

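The bat is square, with its left end at y≈0.219–0.222 against the shelf end at 0.1825. That makes the overhang about 37 mm and the target is 73 mm, so about 36 mm is left.

```bash
python3 -m crank '[[[0,0,0,-0.005,0,0,100],[0,0,0,-0.005,0,0,100],[0,0,0,-0.005,0,0,100],[0,0,0,-0.005,0,0,100],[0,0,0,-0.005,0,0,100]]]'
python3 -m crank '[[[0,0,0,-0.004,0,0,100],[0,0,0,-0.003,0,0,100],[0,0,0,-0.002,0,0,100],[0,0,0,-0.001,0,0,100],[0,0,0,0,0,0,100]]]'
python3 -m crank '[[[0,0,0,0.003,0,0,100],[0,0,0,0.006,0,0,100],[0,0,0,0.01,0,0,100],[0,0,0,0.01,0,0,100],[0,0,0,0.01,0,0,100]]]'
python3 - <<'E'
from h import *
for n in ["side","wrist","top"]:
    c=robot.camera(n); cv2.imwrite(f"pics/{n}4.png",c["img"][:,:,::-1])
    if n!="wrist":
        im,og=rect(c,.099); cv2.imwrite(f"pics/{n}4r.png",cv2.resize(im,(800,450),interpolation=cv2.INTER_AREA)[:,:,::-1])
E
```

```text
time: 10.92
position: [0.5079, 0.0131, 0.1005]
tool_rot: [0.5, -0.5, 0.5, -0.5]
ft_force: [0.0, -1.7, -1.0]
grip_width: 0.0867
time: 11.55
position: [0.508, 0.0228, 0.1005]
tool_rot: [-0.5, 0.5, -0.5, 0.5]
ft_force: [0.2, -0.5, -1.3]
grip_width: 0.087
time: 12.18
position: [0.5081, -0.0173, 0.1006]
tool_rot: [-0.5, 0.5, -0.5, 0.5]
ft_force: [-0.0, 0.6, 1.1]
grip_width: 0.087
```

View pics/side4.png

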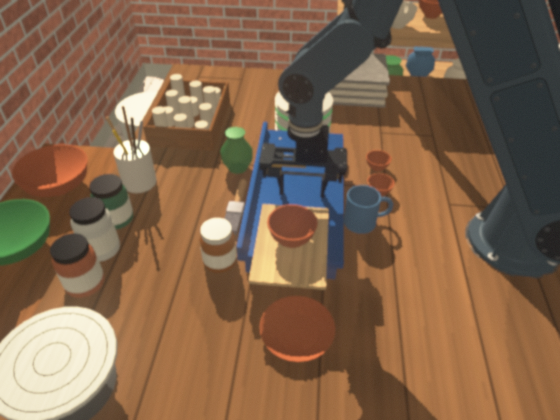

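View pics/side4r.png

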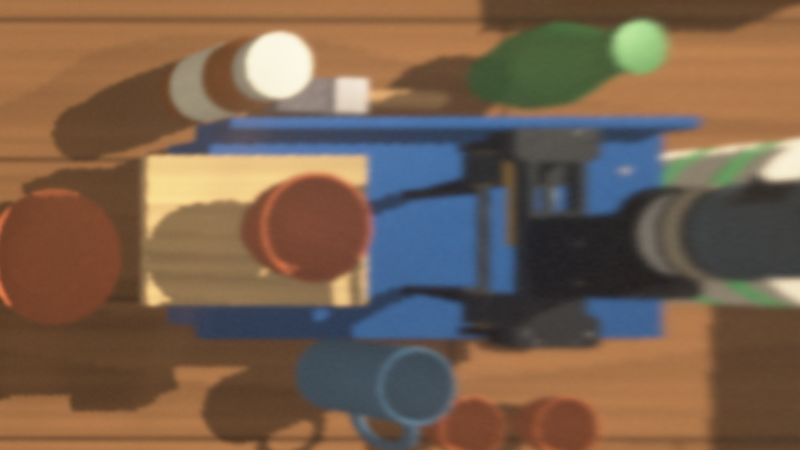

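View pics/wrist4.png

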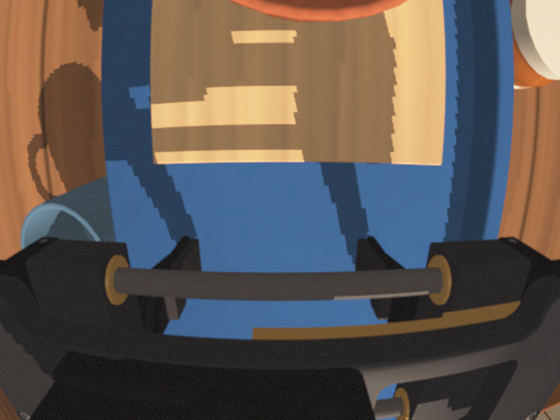

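The bat lies flat with about a third overhanging, and the bowl stands centred on it. I'll lift away and clear the view to measure.

```bash
python3 -m crank '[[[0,0,0,0,-0.03,0,100],[0,0,0,0,-0.04,0,100],[0,0,0,0,-0.04,0,100],[0,0,0,0,-0.03,0,100],[0,0,0,0.05,0,0,100]]]'
python3 -m crank '[[[0,0,0,0.055,0,0,100],[0,0,0,0.055,0,0,100],[0,0,0,0.055,0,0,100],[0,0,0,0.055,0,0,100],[0,0,0,0.055,0,0,100]]]'
python3 -m crank '[[[0,0,0,0.05,0,0,100],[0,0,0,0.05,0,0,100],[0,0,0,0,0,0,100],[0,0,0,0,0,0,100],[0,0,0,0,0,0,100]]]'
python3 - <<'E'
from h import *
for n in ["top","side"]:
    c=robot.camera(n); cv2.imwrite(f"pics/{n}5.png",c["img"][:,:,::-1])
    im,og=rect(c,.099); h=hsv(im); m=(h[...,0]>12)&(h[...,0]<32)&(h[...,1]>50)&(h[...,2]>165)
    m[:200]=0; m[650:]=0; m[:,:250]=0
    cnt=big(m); P=rectw(cnt,og); print(n,P.round(4).tolist())
    v=im.copy(); cv2.drawContours(v,[cnt],-1,(255,0,255),2)
    cv2.imwrite(f"pics/{n}5r.png",cv2.resize(v,(800,450),interpolation=cv2.INTER_AREA)[:,:,::-1])
E
```

```text
time: 12.95
position: [0.5095, -0.0646, 0.2434]
tool_rot: [-0.5, 0.497, -0.5, 0.503]
ft_force: [1.1, -0.3, -0.2]
grip_width: 0.0866
time: 13.58
position: [0.5081, -0.3426, 0.2404]
tool_rot: [-0.5, 0.5, -0.5, 0.5]
ft_force: [0.9, 0.5, 0.2]
grip_width: 0.087
time: 14.2
position: [0.5085, -0.4395, 0.2405]
tool_rot: [-0.5, 0.5, -0.499, 0.501]
ft_force: [0.0, 0.4, 0.2]
grip_width: 0.0868
top [[0.4441, 0.2754], [0.5958, 0.275], [0.595, 0.0327], [0.4433, 0.0332]]
side [[0.5955, 0.256], [0.5955, 0.0345], [0.5125, 0.0345], [0.5125, 0.256]]
```

View pics/top5r.png

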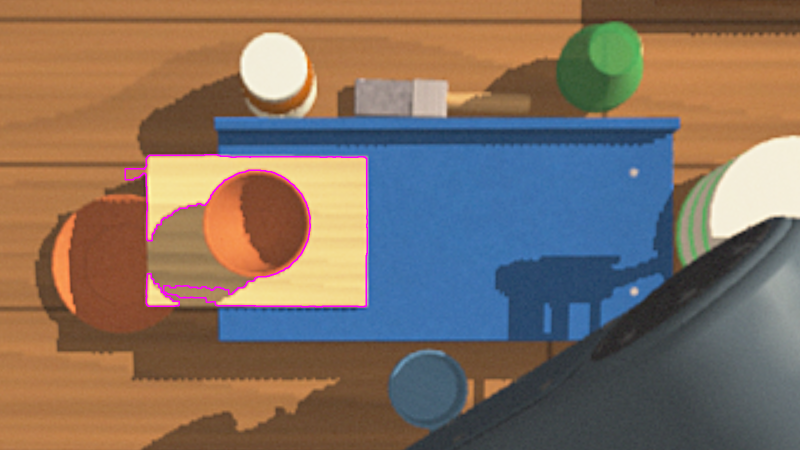

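View pics/side5.png

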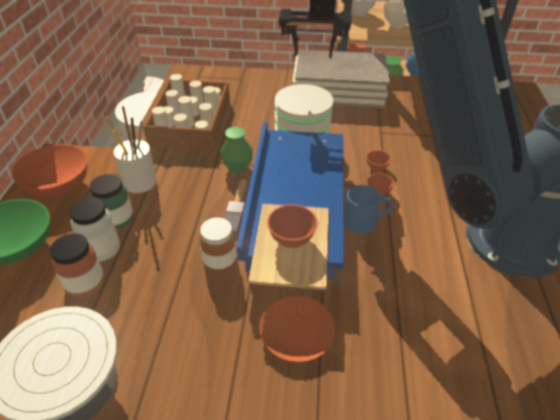

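Run:
```python
from rig import robot
o=robot.get_obs(); print(o["time"],o["ft_force"])
print(robot.hand_in())
```

```text
14.3 [ 0.18552695 -0.42051316 -0.02787875]
the job is handed in; nothing more can be done
None
```

The bat is in place and the job is handed in at 14.3 s. I pushed the bat towards the free (+y) end of the shelf with both open fingers against its rear edge. That push also took out its roughly 5° turn, and the wrist force reading stayed under about 4 N. I then backed the fingers off, lifted clear and moved away.

- **Overhang:** it measures about 70.5 mm in the top view and 72 mm in the side view, against a target of 73 mm. The cameras disagree by 2–3 mm on where the bat lies.
- **Bat and bowl:** the bat looks flat and is square with the shelf to about 0.2°. The bowl stands undisturbed in the middle.
- **Other items:** the items around the shelf look as they did at the start, and the arm was touching nothing.
- **Failed check:** the automatic bat outline in the last top view picked up a sliver of table beside the bat. I read the overhanging end off the picture by eye instead; the side view's outline put it within 3 mm of that.

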